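Open the battery pack's push-to-open hatch and throw the red isolator

TASK

Isolate the battery pack: press the flush grey hatch on its top down at the yellow dot until its spring catch lets go and it pops ajar, then swing it right over so that it stays open. Then push the red-knobbed isolator lever inside fully across to its other side, away from the hatch's free edge. Leave the blue-knobbed lever, the multimeter, the screwdriver and the tape roll as they are.

Things in the scene. Friction and masses are not known exactly. Their poses are not given: they have to be found in the camera images.
- pack: Sand-coloured metal battery pack, 300 (x) by 320 (y) by 125 mm high, fixed; origin at the centre of its underside, z up. In the middle of its top a hatch, 160 (x) by 180 mm (y), hinge on the +x side (pack x = +80 mm), free edge on the -x side. Under it an open compartment, 164 by 184 mm, floor 30 mm above the bench, with two levers side by side along y, unseen until it is open.
- hatch (a joint): Angle of the grey hatch, rad: 0 flush and latched; -0.07 pressed in to a stop; positive as the free edge rises and goes over towards pack +x; 2.0 leaning back on its stop. Panel 5 mm thick, about 0.35 kg, no handle. Popped ajar it rests at about 0.45; let go below upright (1.57) it falls back to that, past upright it falls on to 2.0 and stays. The catch does not take hold again.
- hatch_hinge (a point): Middle of the hatch's hinge line, level with the panel's underside (5 mm below the pack's top); it does not move relative to the pack.
- hatch_edge (a point): Middle of the hatch's free edge, on its outer face, 160 mm from the hinge line; moves with the hatch. Ajar it stands about 65 mm above the pack's top, with open room beneath for a finger; about 2 N swings it. A steel striker 26 mm long hangs under the hatch by this edge, 70 mm to the pack's -y side.
- red_lever (a joint): Angle of the isolator lever with the red knob, rad: 0 leaning to pack -x (towards the hatch's free edge), 1.0 leaning to pack +x (towards the hinge); starts near 0, stays where it is left, moves with about 2 N at the knob. Pivot axis along pack y, 50 mm below the knob's centre when upright.
- red_lever_tip (a point): Centre of the red ball knob, 26 mm across, on a 10 mm thick stem. At either end of its travel the knob centre lies 24 mm to either side (pack x) of the pivot, 29 mm below the pack's top; 23 mm below it when upright.
- blue_lever (a joint): Angle of the other, blue-knobbed lever, of the same form as the red one; it must stay near 0.
- blue_lever_tip (a point): Centre of the blue ball knob, 26 mm across.
- multimeter: Loose yellow multimeter, 150 by 78 by 36 mm, lying on the bench beside the pack on its +y side; origin at the centre of its underside.
- screwdriver: Loose screwdriver with an orange handle, 170 mm long, handle 26 mm thick, lying on the pack's top beside the hatch on the -y side, along pack x; origin at mid-length, on its underside.
- tape_roll: Loose roll of blue tape lying flat on the bench on the pack's -y side, 90 mm across, 24 mm high; origin at the centre of its underside.
- hatch_dot (a point): Yellow dot, 28 mm wide, on the hatch's outer face 25 mm inside the middle of the free edge: press here, about 7 N, down about 9 mm to the stop (the catch lets go after about 4 mm). When let up, the hatch is lifted by a sprung post.
- ejector_top (a point): Centre of the top of the white sprung post, 10 mm thick, that lifts the hatch: in the compartment at pack x = +35 mm, y = 0; once the hatch is open it stands 14 mm above the pack's top.

How it is judged:
By the outcome, as a careful person would: the job done as asked, in the order asked, and still so for the second after the job is handed in, with the robot touching nothing.
It also fails if it takes over 54 s, if anything falls off the work surface, if the arm or the gripper's body presses on something with over 40 N, if the wrist force passes 120 N, or if a joint passes its speed limit or range.

ROBOT

A 6-joint arm with a two-finger parallel gripper is mounted at the origin on the work surface. World frame = base frame: x ahead of the robot, y to its left, z up, the work surface at z = 0. Lengths are in m, angles in rad, forces in N, time in s.
With the tool pointing down it reaches from about 0.3 to 0.75 m from the base axis. Payload 8.5 kg.
Tool frame: the origin (TCP) lies between the finger pads; the fingertips stand 17 mm ahead of it and the grasp point (between the pads) lies 2 mm behind it; z points along the fingers, y is the line along which they close (so a half turn about z gives the same grasp; the last joint's range is limited). The gripper opens to 88 mm and grips with 3 to 60 N. Pads are 18 mm wide; open, the fingers measure 123 mm over their backs; the gripper's body (75 mm by 187 mm) begins 45 mm behind the grasp point.
Start: joints at [-1.412, 0.381, 1.297, -0, 1.464, -0.215], TCP at [0.201, -0.512, 0.256] pointing down, gripper open.
Joint ranges: [-3.11, 3.11], [-0.89, 2.33], [0.22, 2.48], [-1.42, 4.56], [0.17, 2.85], [-2.88, 2.88]. Speed limits (rad/s): [2.39, 2.39, 3.14, 3.14, 3.14, 3.14].

INTERFACE

Orientations are given as a rotation vector (axis times angle).
In Python, from cell import state, optics, order gives the robot as it stands.
- The arm moves only by the tool servo_tool, never from a script. Its argument "commands" is a list of rows, each a list of 5 numbers: the shift along the tool's x, y, z scaled (see below), then the turn about the tool's z scaled (see below), then the opening in per cent of the stroke, from 0 (shut) to 100 (fully open). A call has 1 to 12 rows; each row shifts and turns the commanded pose from where the row before left it, along the tool's axes as they then stand; what a row does not reach is not made up. The controller multiplies each number of a shift by 4 cm and each number of a turn by 8 degrees. A row lasts 1/8 s, in which the tool goes at most 62.5 mm and 10.7 degrees, less where a joint would pass 70% of its speed; a pose out of reach is approached as far as the arm can. A call with a number of a shift or a turn outside -1 to 1 is refused whole. A call with a gripper value outside its range is refused whole. The fingers move at their own pace and stop on an object; "force" is the grip in N (left out, the last holds). Time passes only in rows, so rows that do not move let the fingers close. It gives the time, the measured TCP pose, the force, the opening and the grip force at its end, in the units of the state.
- state(): the state, without advancing time (a new reading comes with each control period).
- optics.read_camera(name): name is "scene" or "top" or "wrist"; returns a dict with "frame" (384x512x3 uint8, red, green, blue), "fx", "fy", "cx", "cy" (pixels), "dist" ([k1, k2, p1, p2, k3] as OpenCV has them; the pictures are not rectified), "extrinsics" (4x4, takes a point from world to camera coordinates); the wrist camera has in their place "T_tool_cam" (4x4, takes a point from camera to tool coordinates, whose origin is the TCP and whose axes are the flange's). Camera axes: x right, y down, z forward; pixel columns grow to the right and rows downward; lengths in m; the calibration is good to about 2 mm. A picture is of the moment at which its call begins: read the wrist's pose just before it. There is no depth.
- order.job_done(): hands the job in; it is judged then, once.
The state is a dict: "t": time; "qpos": joint angles; "dq": joint speeds; "joint_efforts": joint torques, N m; "tcp_pos": TCP position; "tool_rot": TCP orientation; "ft_force": force on the tool from outside, world axes, zero at the start; "torque": the same for the moment, N m; "opening": finger opening in m; "finger_force": force on a finger pad.
Only numpy, scipy, OpenCV 4.12 (cv2) and the standard library are available. Lean on these libraries where they do the work, as an engineer would, in place of code of your own. Each camera call takes 0.05 s, during which the arm holds its last target. There are 200 camera calls.

## Working session

There is one attempt and no reset: what is moved stays moved. The work goes in short steps, Python scripts to look and compute and a tool call to move; the robot and the scene stay as the last step left them, time stands still between calls to the robot, and variables do not carry over. Pictures are saved under pics/ and viewed, at most 10 in all, crops included, and the job is handed in when it is done.

Besides the shell and the picture viewer there is one more tool, called after ">>>" as name([rows], argument=value, ...), one row to a line, values as JSON. servo_tool: Moves the arm, as the interface text tells. Shifts and turns lie within -1 to 1; 1 stands for 4 cm of shift or 8 degrees of turn. Its arguments: {"type":"object","properties":{"commands":{"type":"array","items":{"type":"array","items":{"type":"number"}}},"force":{"type":"number"}},"required":["commands"]}

```bash
mkdir -p pics; cat > h.py <<'E'
import numpy as np, cv2
from cell import state, optics, order
from scipy.spatial.transform import Rotation as R
def cam(n):
    s=state(); c=optics.read_camera(n)
    K=np.array([[c['fx'],0,c['cx']],[0,c['fy'],c['cy']],[0,0,1]]); d=np.array(c['dist'],float)
    if n=='wrist':
        T=np.eye(4);T[:3,:3]=R.from_rotvec(s['tool_rot']).as_matrix();T[:3,3]=s['tcp_pos'];W=T@np.array(c['T_tool_cam'])
    else: W=np.linalg.inv(np.array(c['extrinsics']))
    return c['frame'],K,d,W
def ray(px,K,d,W):
    p=cv2.undistortPoints(np.array(px,float).reshape(-1,1,2),K,d).reshape(-1,2)
    v=np.c_[p,np.ones(len(p))]@W[:3,:3].T
    return W[:3,3],v
def onplane(px,z,K,d,W):
    o,v=ray(px,K,d,W); return o+v*((z-o[2])/v[:,2])[:,None]
def proj(P,K,d,W):
    E=np.linalg.inv(W); return cv2.projectPoints(np.array(P,float).reshape(-1,3),cv2.Rodrigues(E[:3,:3])[0],E[:3,3],K,d)[0].reshape(-1,2)
def save(n,f): cv2.imwrite('pics/'+n+'.png',f[...,::-1])
E
python3 - <<'E'
from h import *
a=cam('top')[0]; b=cam('scene')[0]
save('a',cv2.resize(np.vstack([a,b]),(800,1200))[:600]); save('b',cv2.resize(b,(800,600)))
s=state();print(s['tcp_pos'],s['tool_rot'],s['t'])
print(R.from_rotvec(s['tool_rot']).as_matrix().round(3))
E
```

```text
[ 0.20080559 -0.51178443  0.25521245] [-3.08562674e+00 -5.83508214e-01 -7.55779650e-05] 0.1
[[ 0.931  0.365 -0.   ]
 [ 0.365 -0.931  0.001]
 [ 0.    -0.001 -1.   ]]
```

View pics/a.png

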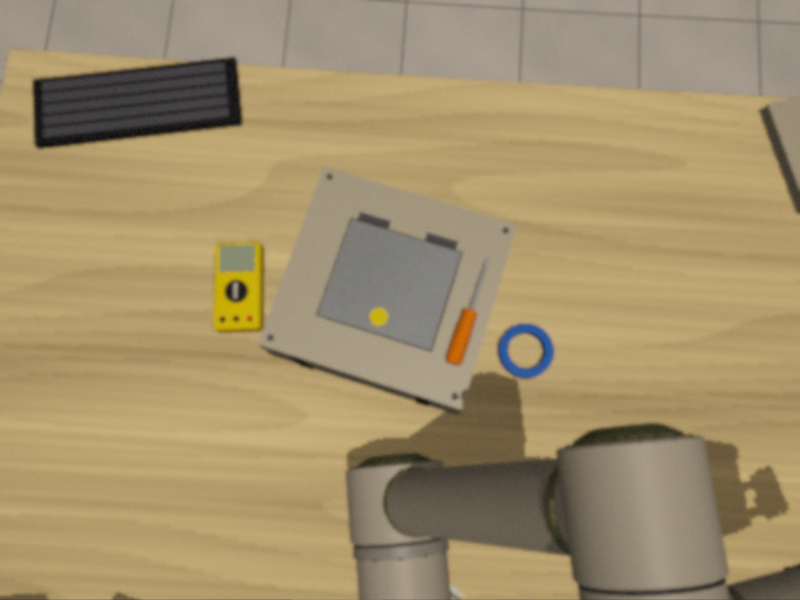

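View pics/b.png

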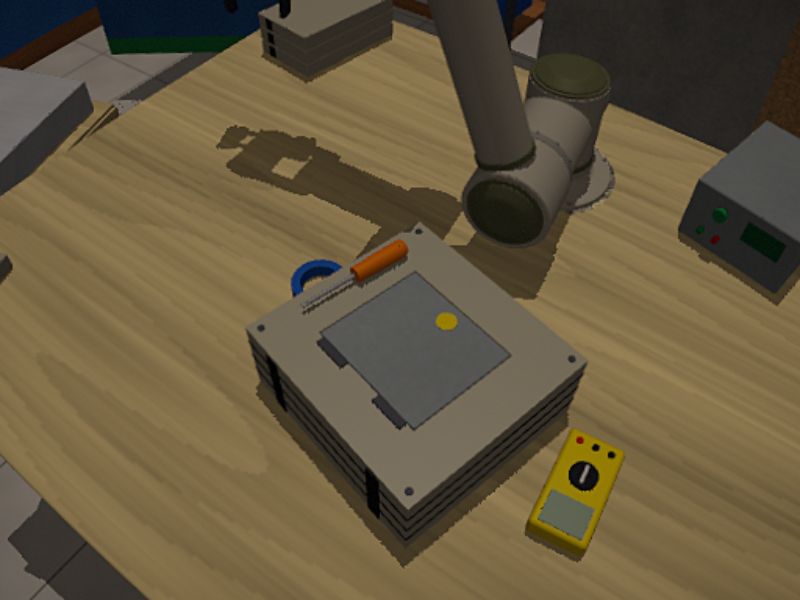

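The top view shows the hatch corners near (349,218), (461,252), (432,350) and (318,315), with the hinge at far side and the dot at (378,316). The scene view shows the screwdriver on the -y side and the multimeter on the +y side, as stated. Next I measure the dot in both views.

```bash
python3 - <<'E'
from h import *
q=np.array([[349,218],[461,252],[432,350],[318,315]])*.64
for n in('top','scene'):
    f,*C=cam(n)
    h=cv2.cvtColor(f,cv2.COLOR_RGB2HSV)
    m=cv2.inRange(h,(22,150,80),(35,255,255))
    k,l,st,ce=cv2.connectedComponentsWithStats(m)
    for i in range(1,k):
        if 20<st[i,4]<400: print(n,st[i],onplane(ce[i],.125,*C)[0].round(4))
    if n=='top':
        P=onplane(q,.125,*C); print(P.round(4))
        print('sides',np.linalg.norm(P-np.roll(P,-1,0),axis=1).round(4))
        ax=(P[0]+P[1]-P[2]-P[3]); print('pack x yaw',np.degrees(np.arctan2(ax[1],ax[0])),'centre',P.mean(0))
        ax=(P[0]+P[3]-P[1]-P[2]); print('y yaw',np.degrees(np.arctan2(ax[1],ax[0]))-90)
E
```

```text
top [237 197  11  11  92] [0.5005 0.0865 0.125 ]
[[ 0.6527  0.1442  0.125 ]
 [ 0.6096 -0.0333  0.125 ]
 [ 0.4542  0.0018  0.125 ]
 [ 0.4957  0.1774  0.125 ]]
sides [0.1827 0.1593 0.1805 0.1604]
pack x yaw -12.339629245628759 centre [0.55304906 0.07254446 0.125     ]
y yaw -13.487357573591623
scene [279 200  14  11 119] [0.5    0.0846 0.125 ]
```

The hatch comes out 160 x 181 mm, the pack yaw is about -13.2°, and the dot agrees in both views at (0.500, 0.0855). I'll turn the tool so its x lies along pack x, shut the fingers, and go above the dot.

>>> servo_tool([
  [0,0,0,0.87,0],
  [0,0,0,0.87,0],
  [0,0,0,0.87,0],
  [0,0,0,0.87,0],
  [0,0,0,0.85,0],
  [0.2,-0.9,0,0,0],
  [0.2,-0.9,0,0,0],
  [0.2,-0.9,0,0,0],
  [0.2,-0.9,0,0,0],
  [0.2,-0.9,0,0,0],
  [0.2,-0.9,0,0,0],
  [0.2,-0.9,0,0,0],
], force=20)

```text
t: 1.7
tcp_pos: [0.3133, -0.2783, 0.2557]
tool_rot: [-3.121, 0.362, 0.0]
ft_force: [-1.1, -0.4, -0.5]
opening: 0.0007
finger_force: 0.0
```

>>> servo_tool([
  [0.2,-0.9,0,0,0],
  [0.2,-0.9,0,0,0],
  [0.2,-0.9,0,0,0],
  [0.2,-0.9,0,0,0],
  [0.2,-0.9,0,0,0],
  [0.2,-0.9,0,0,0],
  [0.2,-0.9,0,0,0],
  [0.2,-0.9,0,0,0],
  [0,0,0,0,0],
  [0,0,0,0,0],
])

```text
t: 2.95
tcp_pos: [0.4409, -0.0141, 0.2556]
tool_rot: [3.121, -0.361, -0.001]
ft_force: [-0.1, -0.5, -0.2]
opening: 0.0004
finger_force: 0.0
```

```bash
cat >> h.py <<'E'
def rel(P):
    s=state(); M=R.from_rotvec(s['tool_rot']).as_matrix(); return (M.T@(np.array(P)-s['tcp_pos'])).round(4)
E
python3 - <<'E'
from h import *
f,*C=cam('wrist'); save('c',f)
s=state();M=R.from_rotvec(s['tool_rot']).as_matrix();print(s['t'],s['tcp_pos'].round(4) if hasattr(s['tcp_pos'],'round') else s['tcp_pos'],M[:2,0],s['ft_force'],s['opening'])
h=cv2.cvtColor(f,cv2.COLOR_RGB2HSV)
m=cv2.inRange(h,(22,150,80),(35,255,255))
k,l,st,ce=cv2.connectedComponentsWithStats(m)
for i in range(1,k):
    if st[i,4]>60: P=onplane(ce[i],.125,*C)[0];print(st[i],P,rel(P))
E
```

```text
3.0 [ 0.4409 -0.0144  0.2557] [ 0.97333389 -0.22939286] [ 0.43903842 -0.1828102  -0.08916262] 0.0005380555814678755
[132 139  27  28 365] [0.50090723 0.08479982 0.125     ] [ 0.0357 -0.1103  0.1307]
```

View pics/c.png

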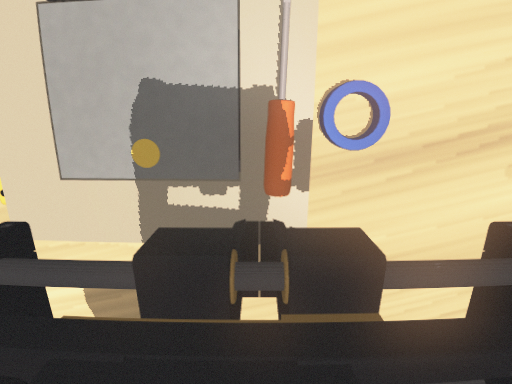

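The wrist view shows the dot at (146,153), which gives (0.501, 0.085) and agrees with the other cameras. I'll move over it and go down to about 10 mm above.

>>> servo_tool([
  [0.3,-0.9,0,0,0],
  [0.3,-0.9,0,0,0],
  [0.3,-0.95,0.5,0,0],
  [0,0,0.9,0,0],
  [0,0,0.8,0,0],
  [0,0,0.4,0,0],
  [0,0,0,0,0],
])

```text
t: 3.88
tcp_pos: [0.501, 0.0841, 0.151]
tool_rot: [3.12, -0.364, -0.004]
ft_force: [0.1, 1.0, 0.9]
opening: 0.0004
finger_force: 0.0
```

>>> servo_tool([
  [0,0,0.2,0,0],
  [0,0,0.1,0,0],
  [0,0,0.1,0,0],
  [0,0,0,0,0],
])

```text
t: 4.38
tcp_pos: [0.5016, 0.0848, 0.1362]
tool_rot: [3.12, -0.362, 0.002]
ft_force: [-0.3, -1.2, 2.6]
opening: 0.0005
finger_force: 1.3
```

>>> servo_tool([
  [0,0,0.05,0,0],
  [0,0,0.03,0,0],
  [0,0,0,0,0],
])

```text
t: 4.75
tcp_pos: [0.5017, 0.0848, 0.1335]
tool_rot: [3.12, -0.362, 0.002]
ft_force: [-2.0, -2.6, 8.8]
opening: 0.0007
finger_force: 4.3
```

>>> servo_tool([
  [0,0,-0.3,0,0],
  [0,0,-0.8,0,0],
  [0,0,-1,0,0],
  [0,0,-0.6,0,0],
  [0,0,0,0,0],
  [0,0,0,0,0],
])

```text
t: 5.5
tcp_pos: [0.5009, 0.0852, 0.2396]
tool_rot: [-3.121, 0.362, 0.003]
ft_force: [0.8, 0.9, -1.0]
opening: 0.0005
finger_force: 0.0
```

```bash
python3 - <<'E'
from h import *
f,*C=cam('scene'); save('d',cv2.resize(f,(800,600)))
E
```

```text
(no output)
```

View pics/d.png

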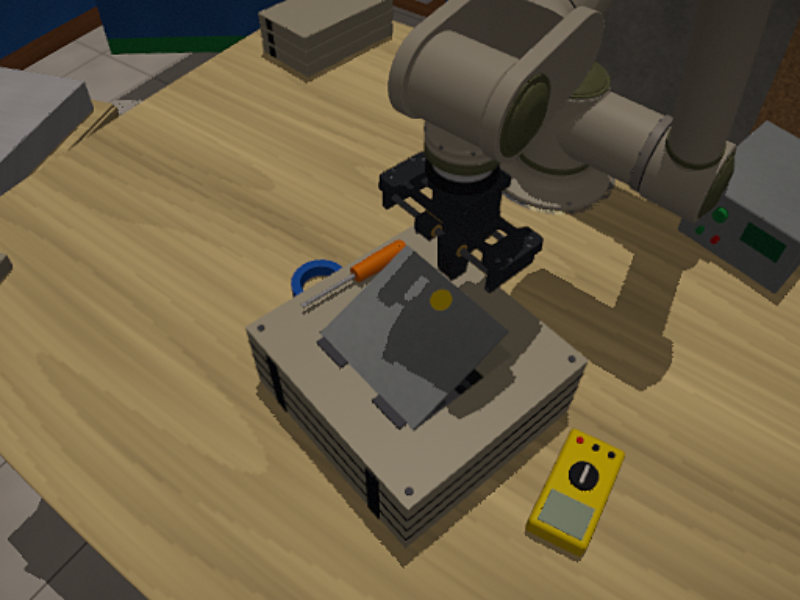

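The hatch has popped ajar and the post is lifting it. I'll go back past the free edge, lower the finger to about 25 mm below the edge, and follow the edge's arc.

>>> servo_tool([
  [-1,0,0,0,0],
  [-0.1,0,0,0,0],
  [0,0,0.7,0,0],
  [0,0,0.7,0,0],
  [0,0,0,0,0],
  [0.4,0,0,0,0],
  [0.2,0,0,0,0],
  [0,0,0,0,0],
])

```text
t: 6.55
tcp_pos: [0.48, 0.0902, 0.1848]
tool_rot: [-3.12, 0.361, 0.011]
ft_force: [-14.7, 3.1, 7.8]
opening: 0.0007
finger_force: 7.9
```

>>> servo_tool([
  [0.2,0,-0.2,0,0],
  [0.2,0,-0.2,0,0],
  [0.2,0,-0.25,0,0],
  [0.25,0,-0.3,0,0],
  [0.3,0,-0.3,0,0],
])

```text
t: 7.18
tcp_pos: [0.5267, 0.0794, 0.2366]
tool_rot: [-3.121, 0.361, -0.002]
ft_force: [-1.8, 0.9, 0.7]
opening: 0.0002
finger_force: 1.2
```

```bash
python3 - <<'E'
from h import *
f,*C=cam('scene'); save('e',cv2.resize(f,(800,600)))
E
```

```text
(no output)
```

View pics/e.png

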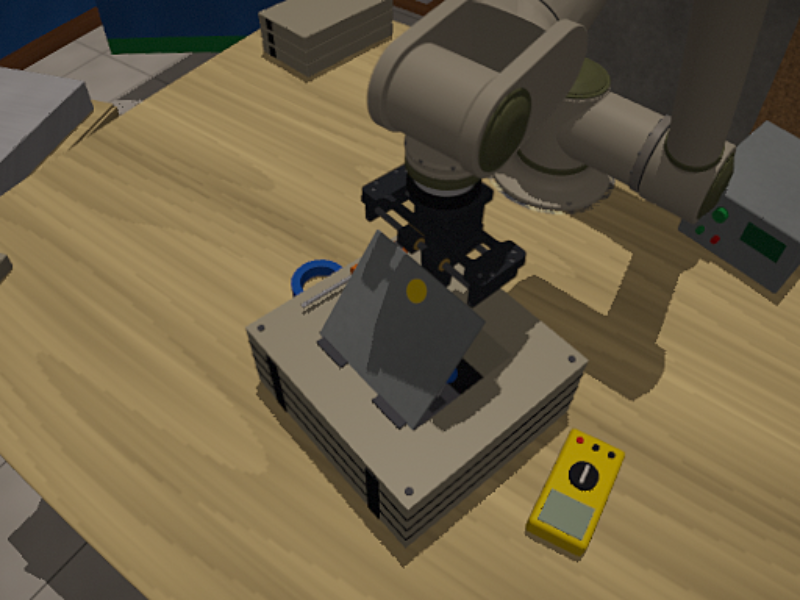

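The hatch is following, now at about 0.9 rad with the edge about 27 mm above the tip. I'll carry on past upright.

>>> servo_tool([
  [0.32,0,-0.22,0,0],
  [0.35,0,-0.18,0,0],
  [0.35,0,-0.17,0,0],
  [0.38,0,-0.12,0,0],
  [0.38,0,-0.1,0,0],
  [0.35,0,-0.05,0,0],
  [0.35,0,0,0,0],
  [0.3,0,0,0,0],
  [0.3,0,0,0,0],
  [0.25,0,0,0,0],
  [0,0,0,0,0],
  [0,0,0,0,0],
])

```text
t: 8.72
tcp_pos: [0.6562, 0.0487, 0.2682]
tool_rot: [-3.121, 0.362, -0.0]
ft_force: [-0.8, 0.6, 0.1]
opening: 0.0007
finger_force: 0.0
```

```bash
python3 - <<'E'
from h import *
f,*C=cam('scene'); save('f',cv2.resize(f,(800,600)))
E
```

```text
(no output)
```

View pics/f.png

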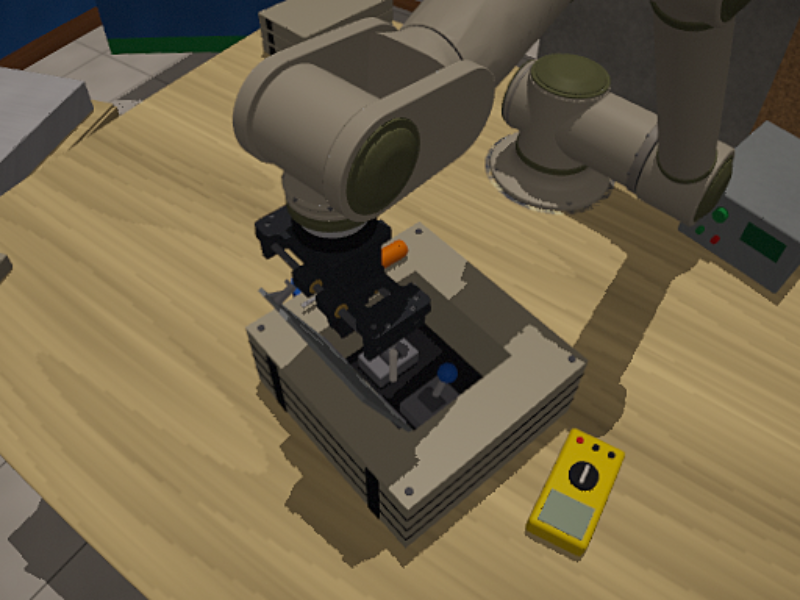

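The hatch lies back on its stop. The blue knob is on the +y side at (447,372). I'll back off and find the red knob with the wrist camera.

>>> servo_tool([
  [-0.9,0,0,0,0],
  [-0.9,0,0,0,0],
  [-0.9,0,0,0,0],
  [-0.9,0,0,0,0],
  [-0.9,0.2,0,0,0],
  [-0.9,0.3,0,0,0],
  [0,0,0,0,0],
  [0,0,0,0,0],
])

```text
t: 9.78
tcp_pos: [0.442, 0.0786, 0.2686]
tool_rot: [-3.121, 0.362, -0.002]
ft_force: [0.7, 0.6, 1.1]
opening: 0.0005
finger_force: 0.0
```

```bash
cat > k.py <<'E'
from h import *
import sys
cams={}
for n in('top','wrist','scene'):
    f,*C=cam(n); h=cv2.cvtColor(f,cv2.COLOR_RGB2HSV)
    if n=='wrist': save(sys.argv[1],f)
    for col,m in(('red',cv2.inRange(h,(0,150,50),(6,255,255))|cv2.inRange(h,(172,150,50),(180,255,255))),('blue',cv2.inRange(h,(100,150,50),(125,255,255)))):
        k,l,st,ce=cv2.connectedComponentsWithStats(m)
        for i in range(1,k):
            if st[i,4]>15:
                P=onplane(ce[i],.096,*C)[0]; v=P[:2]-[.553,.0725]; c,s=np.cos(-.23),np.sin(-.23)
                pk=np.array([c*v[0]+s*v[1],-s*v[0]+c*v[1]])
                if abs(pk).max()<.1: print(n,col,st[i],P.round(4),'pack',pk.round(4),'rel',rel(P))
s=state();print(s['t'],s['tcp_pos'])
E
python3 k.py g
```

```text
wrist red [274  82  24  25 453] [0.526  0.0306 0.096 ] pack [-0.0167 -0.047 ] rel [0.0924 0.0275 0.1721]
wrist blue [187  81  16   7  65] [0.5581 0.1219 0.096 ] pack [-0.0063  0.0493] rel [ 0.1027 -0.0687  0.1722]
scene red [250 203  12  12 120] [0.5245 0.0288 0.096 ] pack [-0.0178 -0.0491] rel [0.0915 0.0296 0.172 ]
scene blue [280 233  13  12 124] [0.549  0.1207 0.096 ] pack [-0.0149  0.046 ] rel [ 0.0943 -0.0654  0.172 ]
9.925 [0.442229   0.07855774 0.26797448]
```

View pics/g.png

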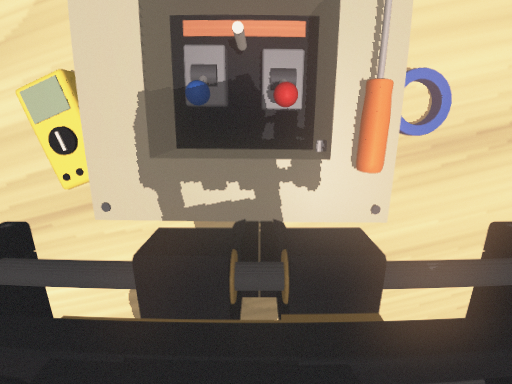

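The red knob is at (286,94) in the wrist view, which is pack (-17,-48) mm, and the blue knob is 96 mm away on the +y side. The scene camera agrees to 2 mm. I'll go down behind the red knob to tip z ≈ 0.095, which keeps the gripper body clear of the screwdriver.

>>> servo_tool([
  [0.75,0.35,0,0,0],
  [0.73,0.34,0,0,0],
  [0,0,0.8,0,0],
  [0,0,0.9,0,0],
  [0,0,0.8,0,0],
  [0,0,0.6,0,0],
  [0,0,0,0,0],
  [0,0,0,0,0],
])

```text
t: 10.92
tcp_pos: [0.4936, 0.0381, 0.1449]
tool_rot: [3.121, -0.362, 0.002]
ft_force: [0.2, 0.4, 0.5]
opening: 0.0003
finger_force: 0.0
```

>>> servo_tool([
  [0,0,0.4,0,0],
  [0,0,0.25,0,0],
  [0,0,0.1,0,0],
  [0,0,0,0,0],
])

```text
t: 11.42
tcp_pos: [0.493, 0.0382, 0.1144]
tool_rot: [3.121, -0.362, 0.0]
ft_force: [0.1, 0.3, 0.5]
opening: 0.0006
finger_force: 0.0
```

>>> servo_tool([
  [0.2,0,0.06,0,0],
  [0.2,0,0,0,0],
  [0.2,0,0,0,0],
  [0.2,0,0,0,0],
  [0.2,0,0,0,0],
  [0.2,0,0,0,0],
  [0.1,0,0,0,0],
  [0,0,0,0,0],
])

```text
t: 12.42
tcp_pos: [0.5438, 0.0262, 0.1116]
tool_rot: [3.121, -0.362, 0.001]
ft_force: [0.5, 0.3, 0.8]
opening: 0.0002
finger_force: 0.0
```

>>> servo_tool([
  [0.1,0,0,0,0],
  [0.07,0,0,0,0],
  [0.05,0,0,0,0],
  [0,0,0,0,0],
])

```text
t: 12.92
tcp_pos: [0.5488, 0.0251, 0.1114]
tool_rot: [-3.12, 0.361, 0.014]
ft_force: [-15.3, 2.6, 8.1]
opening: 0.0007
finger_force: 8.0
```

The lever is on its stop, with the knob at about pack x = +29 mm and 15 N on the tool. I'll back off, rise, and check.

>>> servo_tool([
  [-0.4,0,0,0,0],
  [-0.6,0,0,0,0],
  [-0.3,0,-0.7,0,0],
  [0,0,-0.9,0,0],
  [0,0,-0.9,0,0],
  [0,0,-0.9,0,0],
  [-0.7,0,-0.6,0,0],
  [-0.7,-0.6,0,0,0],
  [0,0,0,0,0],
  [0,0,0,0,0],
])

```text
t: 14.18
tcp_pos: [0.4529, 0.0721, 0.2719]
tool_rot: [3.121, -0.361, 0.001]
ft_force: [0.8, -0.4, 0.5]
opening: 0.0005
finger_force: 0.0
```

```bash
python3 k.py i
```

```text
wrist red [271  49  24  26 479] [0.5698 0.0201 0.096 ] pack [ 0.0283 -0.0472] rel [0.1256 0.0236 0.1756]
scene red [233 215  13  12 122] [0.5689 0.0191 0.096 ] pack [ 0.0276 -0.0483] rel [0.125  0.0246 0.1755]
scene blue [280 233  13  12 124] [0.549  0.1207 0.096 ] pack [-0.0149  0.046 ] rel [ 0.0824 -0.0696  0.1755]
14.325 [0.45292014 0.07181266 0.27150384]
```

View pics/i.png

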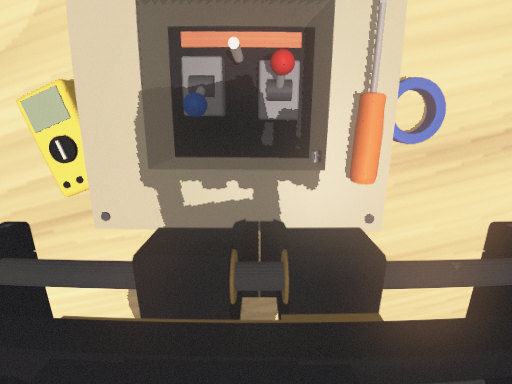

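The red knob is now at (283,62), over on the hinge side, having moved 45 mm before it met its stop. The blue knob reads exactly the same in the scene view. The screwdriver, tape roll and multimeter are where they were, the hatch is still open, and the arm is clear, so I'm handing in.

```bash
python3 -c "
from cell import order
print(order.job_done())"
```

```text
the job is handed in; nothing more can be done
None
```

The job is handed in, though no verdict was returned: the hatch is popped and swung fully open, the red lever is pushed across to its stop on the hinge side, and the blue lever, multimeter, screwdriver and tape roll are where they were.

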